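# Load the spice tin and turn the carousel to the cook

### The arm

A 6-joint arm with a two-finger parallel gripper is mounted at the origin on a cart in front of the work surface, level with it; the furniture and walls round the work are solid. World frame = base frame: x ahead of the robot, y to its left, z up, the work surface at z = 0. Lengths are in mm, angles in rad, forces in N, time in s.
With the tool pointing down it reaches from about 350 to 775 mm from the base axis. Payload 7.3 kg.
Tool frame: the origin (TCP) lies on the mounting face of the last link; the fingertips stand 178 mm ahead of it and the grasp point (between the pads) lies 159 mm ahead of it; z points along the fingers, y is the line along which they close (so a half turn about z gives the same grasp; the last joint's range is limited). The gripper opens to 92 mm and grips with 3 to 60 N. Pads are 19 mm wide; open, the fingers measure 130 mm over their backs; the gripper's body (75 mm by 190 mm) begins 47 mm behind the grasp point.
Start: joints at [-1.252, 0.342, 1.524, -0, 1.275, -0.146], TCP at [235.347, -469.297, 404.741] pointing down, gripper open.
Joint ranges: [-2.53, 2.53], [-0.77, 2.02], [0.04, 2.7], [-1, 4.14], [0.28, 2.66], [-3.11, 3.11]. Speed limits (rad/s): [2.57, 2.57, 3.14, 3.14, 3.14, 3.14].

### API

Orientations are given as [roll, pitch, yaw] about the fixed x, y, z axes, in that order (R = Rz(yaw) Ry(pitch) Rx(roll)).
In Python, from plant import bot, optics, readout gives the robot as it stands (bot), with the cameras (optics) and the readings (readout).
- The arm moves only by the shell command python3 shift.py 'ROWS'. ROWS is a JSON list of rows, 1 to 5 of them, each written [opening, [dx, dy, dz], turn]: the finger opening in mm, then dx, dy, dz in mm, then a turn about the tool's z in rad; each row is the pose to reach, as a shift and turn from the pose commanded when the command began, along the tool's axes at that moment; what a row does not reach only later rows make up. A row lasts 1/8 s, in which the tool goes at most 62.5 mm and 0.188 rad, less where a joint would pass 70% of its speed; a pose out of reach is approached as far as the arm can. The fingers move at their own pace and stop on an object; the grip force is fixed at half the most. Time passes only in rows, so rows that do not move let the fingers close. It prints the time, the measured TCP pose, the force, the opening and the grip force at its end. Input that does not fit is refused with a message, and nothing moves.
- readout.get_obs(): the state, without advancing time (a new reading comes with each control period).
- optics.capture(name): name is "scene" or "top" or "wrist"; returns a dict with "color" (480x640x3 uint8, red, green, blue), "K" (3x3 intrinsics, pixels), "R" (3x3) and "t" (3): a world point X has camera coordinates R X + t. Camera axes: x right, y down, z forward; pixel columns grow to the right and rows downward; lengths in mm; the calibration is good to about 2 mm. The wrist camera is an equidistant fisheye: a pixel r from the principal point sees the ray r / f radians off the axis. A picture is of the moment at which its call begins. There is no depth.
- bot.close_job(): hands the job in; it is judged then, once.
The state is a dict: "time": time; "joint_positions": joint angles; "dq": joint speeds; "tau": joint torques, N m; "tool_pos": TCP position; "tcp_rot": TCP orientation; "contact_force": force on the tool from outside, world axes, zero at the start; "moment": the same for the moment, N m; "grip_width": finger opening in mm; "finger_force": force on a finger pad.
Only numpy, scipy, OpenCV 4.12 (cv2) and the standard library are available. Lean on these libraries where they do the work, as an engineer would, in place of code of your own. Each camera call takes 0.05 s, during which the arm holds its last target. There are 200 camera calls.

### The job

Stand the loose spice tin upright in the free rectangular seat of the spice carousel, fully down and with its pouring spout pointing outward, and let go of it. Then grip the black bar on top of the carousel's centre post and turn the carousel until that tin faces squarely to the front, over the tongue of the base, without unseating any jar or disturbing the things around. Finish while still gripping the bar, holding the carousel still there.

Things in the scene. Friction and masses are not known exactly. Their poses are not given: they have to be found in the camera images.
- tin: Loose bare-metal spice tin, about 0.25 kg, upright on the worktop left or right of the carousel, turned any way. 40 mm deep (its x), 44 mm wide (its y); side walls straight up to 78 mm; the top slopes from the front edge (78 mm high) to the back (100 mm). A spout sticks out of the front edge, at -x. Origin: centre of the underside; z up. Grip it across the side walls (along y), 60 to 65 mm up.
- tin_spout (a point): Tip of the tin's spout, 30 mm in front (-x) of the tin's axis and 77 mm above its bottom.
- carousel_base: Fixed low round steel foot, 220 mm across, under the turntable. Its front is its -x side, roughly towards the robot, where a flat tongue 44 mm wide and 8 mm high sticks out below the turntable to 199 mm from the axis. Origin: on the carousel's axis at worktop height; z up.
- front_point (a point): Point fixed to the base, 105 mm to the front (-x) of the carousel's axis, at the height of the seats' floor (about 24 mm over the worktop): the free seat's centre comes here when it faces squarely front.
- turntable: Steel disc, radius 147 mm, turns both ways about its vertical axis (0.1 N m); stays where left. Top 24 mm over the worktop. At its -x, radius 105 mm, the free seat: inside 46 mm radial by 50 mm, walls 37 mm high, flared. Every 72 degrees a round cup, 45 mm high, with a jar. Origin on the axis, 10 mm up. Axes parallel to the seated tin's; parallel to the base's when the free seat faces front.
- free_seat (a point): Centre of the free seat's floor, 105 mm from the axis on the turntable's -x.
- knob_grip (a point): Middle of the black grip bar on the centre post, on the axis, 150 mm over the worktop. The bar is 58 mm long along the turntable's x, 16 mm thick along its y, and reaches from 130 to 164 mm over the worktop; grip it across the 16 mm from above.
- jar_1: spice jar with a dark screw cap, 41 mm across, 105 mm tall; stands loose in a round cup of the turntable. Origin: centre of the underside.
- jar_2: small glass shaker with a domed metal top, 44 mm across, 90 mm tall; stands loose in a round cup of the turntable. Origin: centre of the underside.
- jar_3: spice jar with a dark screw cap, 41 mm across, 105 mm tall; stands loose in a round cup of the turntable. Origin: centre of the underside.
- jar_4: small glass shaker with a domed metal top, 44 mm across, 90 mm tall; stands loose in a round cup of the turntable. Origin: centre of the underside.
- deli_cup: Bystander on the worktop: lidded plastic cup, 72 mm across, 70 mm tall. Leave it alone.
- sauce_bottle: Bystander on the worktop: squeeze bottle, 68 mm across, 200 mm tall. Leave it alone.
- lime: Bystander on the worktop: green lime, 57 mm. Leave it alone.
- ramekin: Bystander on the worktop: small white glazed cup, 67 mm across, 42 mm tall. Leave it alone.

How it is judged:
By the outcome, as a careful person would: the job done as asked, in the order asked, and still so for the second after the job is handed in, while the arm keeps its last pose, push and grip.
It also fails if it takes over 72 s, if anything falls off the work surface, if the arm or the gripper's body presses on something with over 40 N, if the wrist force passes 120 N, or if a joint passes its speed limit or range.

## Working session

There is one attempt and no reset: what is moved stays moved. The work goes in short steps, Python scripts to look and compute and a shell command to move; the robot and the scene stay as the last step left them, time stands still between calls to the robot, and variables do not carry over. Pictures are saved under pics/ and viewed, at most 10 in all, crops included, and the job is handed in when it is done.

```bash
ls; mkdir -p pics; python3 - <<'E'
from plant import bot, optics, readout
import cv2,numpy as np
np.set_printoptions(precision=2,suppress=True)
for n in ("scene","top"):
    c=optics.capture(n); cv2.imwrite(f"pics/{n}0.png",c["color"][:,:,::-1]); print(n,c["K"].tolist(),c["R"].round(4).tolist(),c["t"], -c["R"].T@c["t"])
o=readout.get_obs(); print(o)
E
```

```text
pics
plant.py
shift.py
scene [[459.32679533145887, 0.0, 317.46438955638473], [0.0, 459.32679533145887, 235.5513600969542], [0.0, 0.0, 1.0]] [[-0.6474, -0.7619, -0.0193], [-0.5181, 0.4586, -0.722], [0.5589, -0.4574, -0.6917]] [299.71 391.8  815.5 ] [-58.74 421.7  852.69]
top [[441.1186790519268, 0.0, 315.46990299444934], [0.0, 441.1186790519268, 245.65384443998607], [0.0, 0.0, 1.0]] [[0.0041, -1.0, -0.0015], [-0.9985, -0.004, -0.0538], [0.0538, 0.0017, -0.9986]] [ -74.34  550.18 1460.22] [ 471.18  -74.67 1487.58]
{'time': 0.1, 'joint_positions': array([-1.25,  0.34,  1.52,  0.  ,  1.28, -0.15]), 'dq': array([ 0., -0., -0.,  0., -0., -0.]), 'tau': array([  0.  , -43.2 , -24.47,   0.07,   0.05,  -0.  ]), 'tool_pos': array([ 235.32, -469.17,  404.13]), 'tcp_rot': array([-3.14, -0.  ,  0.46]), 'contact_force': array([-1.05, -1.66, -0.53]), 'moment': array([-0.03,  0.01, -0.02]), 'finger_force': 0.0, 'grip_width': 91.53054849291566}
```

View pics/scene0.png

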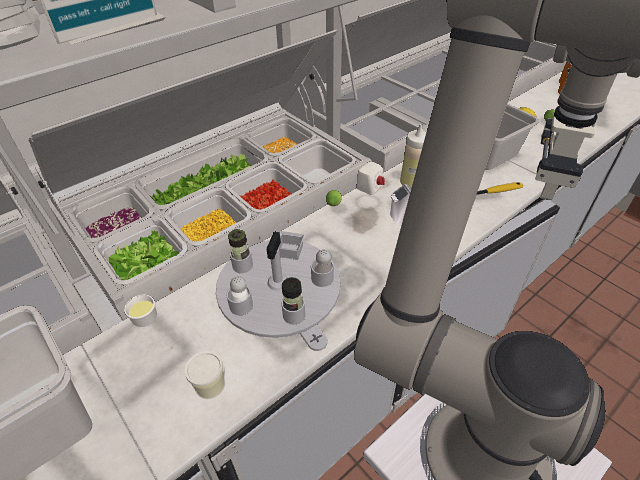

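View pics/top0.png

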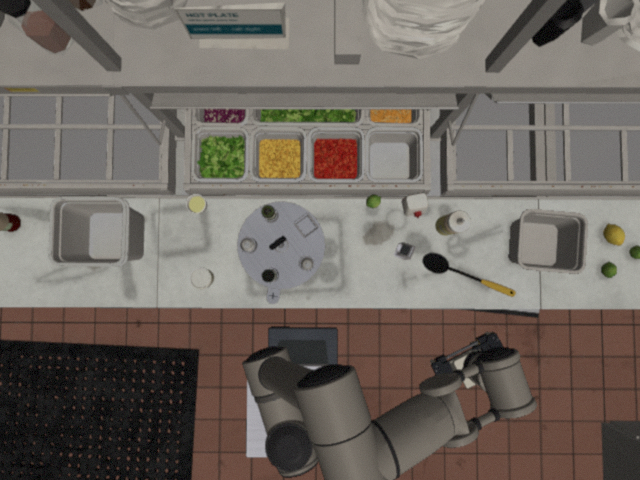

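The scene view shows the carousel (knob at (275,245), free seat at (291,245)) and the tin at (398,202), partly behind the arm. In the top view the disc centre is (281,244), the tongue mark (272,296), the free seat (307,226) and the tin (404,250).

```bash
cat > h.py <<'E'
import numpy as np,cv2
from plant import bot, optics, readout
from scipy.spatial.transform import Rotation as Ro
np.set_printoptions(precision=2,suppress=True)
def ray(c,u,v,fish=False):
    K=c["K"]; x=(u-K[0,2])/K[0,0]; y=(v-K[1,2])/K[1,1]
    if fish:
        r=np.hypot(x,y)+1e-12; d=np.array([x/r*np.sin(r),y/r*np.sin(r),np.cos(r)])
    else: d=np.array([x,y,1.])
    R=np.array(c["R"]); return -R.T@c["t"], R.T@d
def onz(c,u,v,z,fish=False):
    o,d=ray(c,u,v,fish); return o+d*(z-o[2])/d[2]
def proj(c,X,fish=False):
    p=np.array(c["R"])@np.asarray(X,float)+c["t"]; K=c["K"]
    if fish:
        th=np.arctan2(np.hypot(p[0],p[1]),p[2]); q=p[:2]/np.hypot(p[0],p[1])*th
    else: q=p[:2]/p[2]
    return q*K[0,0]+K[:2,2]
E
python3 - <<'E'
from h import *
c=optics.capture("top")
im=c["color"][185:310,225:425,::-1]; cv2.imwrite("pics/topz.png",cv2.resize(im,None,fx=4,fy=4,interpolation=cv2.INTER_CUBIC))
for n,p,z in (("disc",(281,244),24),("tongue",(272,296),8),("seat",(307,226),61),("tin",(404,250),90),("cup",(202,278),70)): print(n,onz(c,*p,z))
w=optics.capture("wrist"); print(w["K"],-w["R"].T@w["t"],w["R"])
E
```

```text
disc [555.03  42.47  24.  ]
tongue [381.91  72.36   8.  ]
seat [611.78 -44.43  61.  ]
tin [ 533.75 -352.95   90.  ]
cup [442.17 291.25  70.  ]
[[371.65   0.   316.09]
 [  0.   371.65 242.92]
 [  0.     0.     1.  ]] [ 309.07 -432.24  384.08] [[ 0.45 -0.89 -0.  ]
 [-0.85 -0.43  0.3 ]
 [-0.27 -0.13 -0.95]]
```

View pics/topz.png

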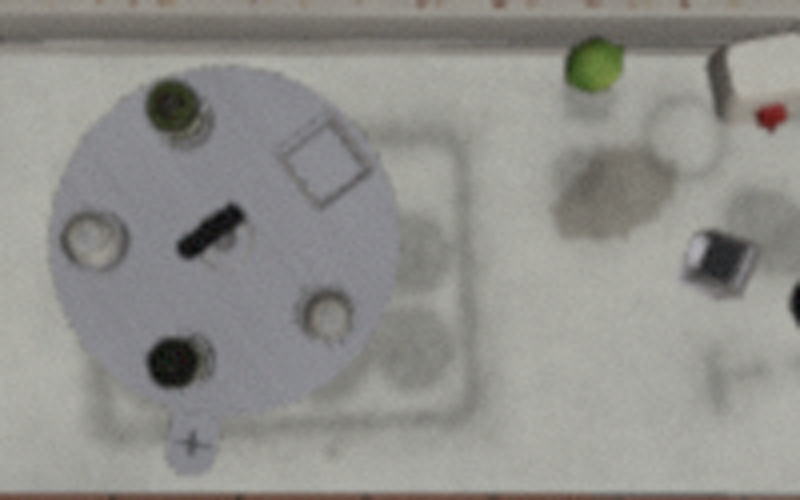

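Zoomed top view: the disc centre is near (224,240) and the seat corners are (328,120), (372,162), (323,208), (278,163). The tongue cross is at (192,443) and the tin at (720,262), with its bright spout edge to the left. Next I move the wrist camera over the tin.

```bash
python3 shift.py '[[92, [60, 6, 0], 0], [92, [120, 12, 0], 0], [92, [180, 18, 0], 0], [92, [230, 25, 0], 0], [92, [260, 28, 0], 0]]'; python3 - <<'E'
from h import *
w=optics.capture("wrist"); cv2.imwrite("pics/w1.png",w["color"][:,:,::-1]); print(readout.get_obs()["tool_pos"],readout.get_obs()["tcp_rot"])
c=optics.capture("top"); cv2.imwrite("pics/top1.png",c["color"][:,:,::-1])
hsv=cv2.cvtColor(c["color"],cv2.COLOR_RGB2HSV)
for p in ((281,260),(290,215),(250,262),(340,300),(235,300),(272,290)): print(p,hsv[p[1],p[0]],c["color"][p[1],p[0]])
E
```

```text
time: 0.82
tool_pos: [482.5, -376.4, 404.3]
tcp_rot: [-3.141, -0.0, 0.467]
contact_force: [0.8, -0.7, 0.3]
grip_width: 91.7
finger_force: 0.0
[ 484.54 -375.22  404.05] [-3.14 -0.    0.47]
(281, 260) [126  10 134] [130 129 134]
(290, 215) [109  14 141] [133 136 141]
(250, 262) [124  13 138] [132 131 138]
(340, 300) [ 26  11 162] [162 161 155]
(235, 300) [ 26  11 161] [161 160 154]
(272, 290) [105   7 142] [138 140 142]
```

View pics/w1.png

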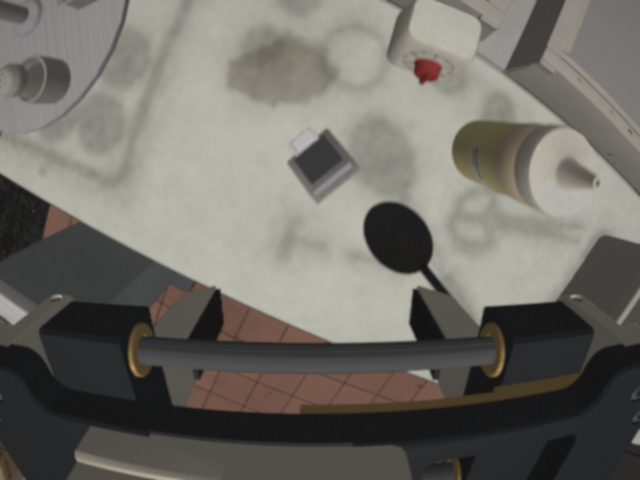

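The tin top is at (322,163) with the pale spout at (303,143) on its upper left; the bottle is at (530,165) and the spoon at (398,237). I need a zoom on the tin, plus the carousel measured from the top view.

```bash
python3 - <<'E'
from h import *
w=cv2.imread("pics/w1.png"); a=cv2.resize(w[115:215,265:375],None,fx=6,fy=6,interpolation=cv2.INTER_CUBIC)
cv2.imwrite("pics/w1z.png",a[:600])
c=optics.capture("top"); im=c["color"].astype(int)
m=((im[:,:,2]-im[:,:,0])>=0).astype(np.uint8); m[:,:235]=0;m[:,330:]=0;m[:196]=0;m[310:]=0
m=cv2.morphologyEx(cv2.medianBlur(m*255,5),cv2.MORPH_CLOSE,np.ones((9,9)))
n,l,s,ce=cv2.connectedComponentsWithStats(m); k=1+np.argmax(s[1:,4]); print(s[k],ce[k])
d=cv2.morphologyEx((l==k).astype(np.uint8),cv2.MORPH_OPEN,cv2.getStructuringElement(cv2.MORPH_ELLIPSE,(41,41)))
cn=max(cv2.findContours(d,0,1)[0],key=len); (u,v),ax,_=cv2.fitEllipse(cv2.convexHull(cn)); print("disc",u,v,ax,onz(c,u,v,24), "r",147*441/1463*2)
t=((l==k)&(d==0)).astype(np.uint8); t[:275]=0
n,l2,s2,c2=cv2.connectedComponentsWithStats(cv2.morphologyEx(t,cv2.MORPH_OPEN,np.ones((3,3)))); k2=1+np.argmax(s2[1:,4]); print("tongue",s2[k2],c2[k2],onz(c,*c2[k2],8))
q=np.array([(328,120),(372,162),(323,208),(278,163)])/4+[225,185]
P=np.array([onz(c,*p,61) for p in q]); print("seat",P.mean(0)); print(P, np.linalg.norm(np.diff(P,axis=0,append=P[:1]),axis=1))
b=(im.max(2)<50); ys,xs=np.nonzero(b[230:256,262:296]); pts=np.c_[xs+262,ys+230].astype(np.float32)
W=np.array([onz(c,*p,164)[:2] for p in pts]); mu=W.mean(0); e,V=np.linalg.eigh(np.cov((W-mu).T)); print("bar",mu,np.degrees(np.arctan2(V[1,1],V[0,1])),len(pts),np.sqrt(e*12))
E
```

```text
[ 238  202   87  102 5601] [281.5  247.03]
disc 287.6868591308594 239.78477478027344 (59.27163314819336, 72.68330383300781) [569.15  20.35  24.  ] r 88.622009569378
tongue [252 275  59  29 750] [279.42 283.95] [422.1   47.91   8.  ]
seat [612.4  -42.19  61.  ]
[[647.68 -44.24  61.  ]
 [613.55 -80.13  61.  ]
 [575.96 -40.56  61.  ]
 [612.43  -3.84  61.  ]] [49.53 54.58 51.76 53.62]
bar [551.5   42.45] 125.45144097313263 79 [13.84 51.58]
```

View pics/w1z.png

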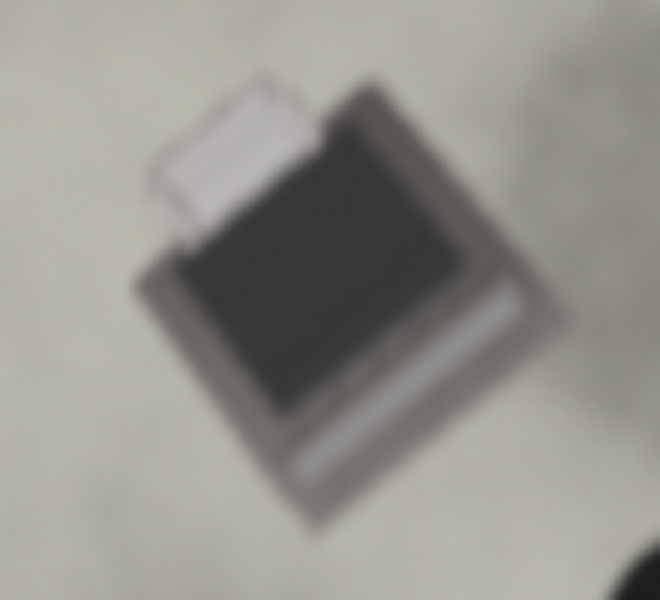

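The zoomed wrist view shows the front-edge corners at (373,80) and (138,285), the back corners at (572,318) and (315,530), and the spout at (240,155).

```bash
python3 - <<'E'
from h import *
w=optics.capture("wrist")
q=np.array([(373,80),(138,285),(315,530),(572,318)])/6+[265,115]
z=[78,78,100,100]
P=np.array([onz(w,*p,zz,True) for p,zz in zip(q,z)]); print(P, np.linalg.norm(np.diff(P[:,:2],axis=0,append=P[:1,:2]),axis=1), P.mean(0))
f=P[:2].mean(0)-P[2:].mean(0); s=P[0]-P[1]
print("front dir deg",np.degrees(np.arctan2(f[1],f[0])),"side dir",np.degrees(np.arctan2(s[1],s[0])))
sp=onz(w,265+212/6,115+135/6,77,True);print("spout outer edge",sp)
o=readout.get_obs(); R=Ro.from_euler("xyz",o["tcp_rot"]).as_matrix(); print(o["tool_pos"],R)
# disc edges in top image along horizontal / vertical scan
c=optics.capture("top"); print("cam",-w["R"].T@w["t"])
# bottle / timer positions from wrist
for n,p,zz in (("bottle base",(490,155),40),("timer near",(400,60),60),("lime?",(400,60),0)): print(n,onz(w,*p,zz,True))
E
```

```text
[[ 558.64 -347.4    78.  ]
 [ 519.11 -331.45   78.  ]
 [ 503.25 -366.59  100.  ]
 [ 542.99 -383.28  100.  ]] [42.63 38.55 43.1  39.15] [ 531.   -357.18   89.  ]
front dir deg 66.07463994535789 side dir -21.96495692994576
spout outer edge [ 542.07 -331.32   77.  ]
[ 480.41 -377.56  404.2 ] [[ 0.89  0.45 -0.  ]
 [ 0.45 -0.89  0.  ]
 [-0.   -0.   -1.  ]]
cam [ 555.01 -339.82  383.86]
bottle base [ 615.67 -500.94   40.  ]
timer near [ 643.42 -375.78   60.  ]
lime? [ 659.79 -382.45    0.  ]
```

```bash
cat > tin.py <<'E'
from h import *
w=optics.capture("wrist"); g=w["color"][:,:,::-1]; o=readout.get_obs()
old=cv2.imread("pics/w1.png"); T=old[115:215,265:375]
r=cv2.matchTemplate(g,T,cv2.TM_CCOEFF_NORMED); _,s,_,(x,y)=cv2.minMaxLoc(r); print("match",s,x-265,y-115)
q=np.array([(373,80),(138,285),(315,530),(572,318)])/6+[x,y]
P=np.array([onz(w,*p,zz,True) for p,zz in zip(q,[78,78,100,100])]); print(P.mean(0))
f=P[:2].mean(0)-P[2:].mean(0); s=P[0]-P[1]
print("front",np.degrees(np.arctan2(f[1],f[0])),"side",np.degrees(np.arctan2(s[1],s[0])))
print(o["tool_pos"],o["tcp_rot"],o["joint_positions"],"cam",-w["R"].T@w["t"])
E
python3 tin.py
```

```text
match 0.9964614510536194 0 -3
[ 531.61 -357.36   89.  ]
front 65.76379675395057 side -22.103803580882822
[ 479.51 -378.24  404.6 ] [-3.14  0.    0.46] [-0.79  0.5   1.27 -0.    1.37  0.31] cam [ 553.58 -341.04  384.21]
```

```bash
python3 shift.py '[[92, [20, 2, 10], -0.18], [92, [55, 4, 30], -0.36], [92, [55, 4, 60], -0.54], [92, [55, 4, 90], -0.7], [92, [55, 4, 90], -0.7]]'; python3 - <<'E'
from h import *
for i in range(6): optics.capture("wrist") if i<2 else 0
w=optics.capture("wrist"); o=readout.get_obs(); print(o["tool_pos"],o["tcp_rot"],-w["R"].T@w["t"])
print("expected tin corners", [proj(w,p,True) for p in ((557,-346,78),(519,-331,78))])
g=w["color"][:,:,::-1].copy(); cv2.imwrite("pics/w2.png",g)
E
```

```text
time: 1.75
tool_pos: [529.9, -357.1, 312.6]
tcp_rot: [-3.137, -0.001, 1.162]
contact_force: [-0.0, 0.7, 0.1]
grip_width: 91.7
finger_force: 0.0
[ 531.03 -357.54  316.47] [3.14 0.   1.16] [ 563.61 -281.78  295.67]
expected tin corners [array([347.82, 230.65]), array([280.97, 232.88])]
```

View pics/w2.png

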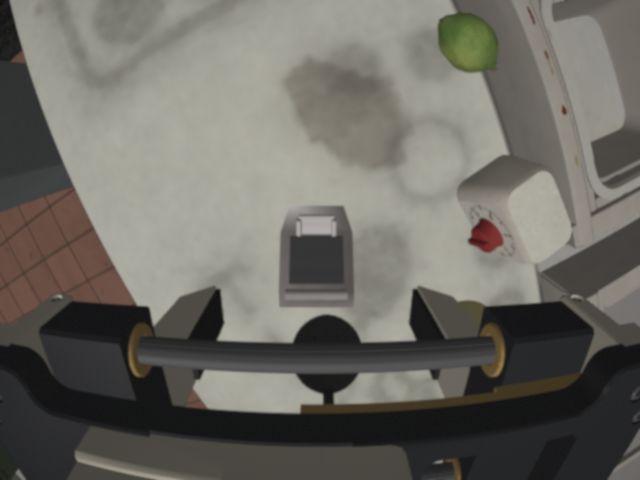

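The tin sits squarely between the fingers: its edges are at columns 280 and 352, midline 316, matching the finger midline. I descend and grip.

```bash
python3 shift.py '[[92, [0, 0, 40], 0], [92, [0, 0, 80], 0], [92, [0, 0, 93], 0], [92, [0, 0, 93], 0], [70, [0, 0, 93], 0]]'; python3 shift.py '[[30, [0, 0, 0], 0], [30, [0, 0, 0], 0], [30, [0, 0, 0], 0], [30, [0, 0, 0], 0], [30, [0, 0, 0], 0]]'; python3 shift.py '[[30, [0, 0, 0], 0], [30, [0, 0, 0], 0], [30, [0, 0, 0], 0]]'
```

```text
time: 2.52
tool_pos: [531.8, -357.3, 223.9]
tcp_rot: [3.138, 0.001, 1.164]
contact_force: [-0.2, 0.8, -0.5]
grip_width: 85.8
finger_force: 0.0
time: 3.15
tool_pos: [531.3, -356.7, 221.8]
tcp_rot: [3.142, 0.0, 1.165]
contact_force: [-0.6, 0.4, 1.0]
grip_width: 43.6
finger_force: 30.0
time: 3.52
tool_pos: [531.3, -356.7, 221.8]
tcp_rot: [3.142, 0.0, 1.165]
contact_force: [-0.0, -0.7, 1.0]
grip_width: 44.0
finger_force: 30.0
```

Gripped at 44 mm and 30 N. I lift and move partway so the wrist camera can see the seat.

```bash
python3 shift.py '[[30, [0, 0, -30], 0], [30, [0, 0, -80], 0], [30, [0, 0, -130], 0], [30, [0, 0, -150], 0], [30, [0, 0, -150], 0]]'; python3 shift.py '[[30, [40, -9, 0], 0], [30, [80, -17, 0], 0], [30, [120, -26, 0], 0], [30, [156, -34, 0], 0], [30, [156, -34, 0], 0]]';python3 - <<'E'
from h import *
optics.capture("wrist");optics.capture("wrist")
w=optics.capture("wrist"); o=readout.get_obs(); print(o["tool_pos"],o["tcp_rot"],-w["R"].T@w["t"])
cv2.imwrite("pics/w3.png",w["color"][:,:,::-1])
p=proj(w,(612,-42,61),True); print(p, proj(w,(553,42,164),True))
x,y=p.astype(int); x0=max(0,x-95); y0=max(0,y-70); print(x0,y0)
a=w["color"][y0:y0+140,x0:x0+190,::-1]; cv2.imwrite("pics/w3z.png",cv2.resize(a,None,fx=4,fy=4,interpolation=cv2.INTER_CUBIC))
np.savez("w3.npz",K=w["K"],R=w["R"],t=w["t"])
E
```

```text
time: 4.15
tool_pos: [531.3, -356.8, 373.1]
tcp_rot: [3.139, 0.001, 1.165]
contact_force: [0.2, -0.5, -2.0]
grip_width: 43.9
finger_force: 30.0
time: 4.78
tool_pos: [561.8, -197.4, 369.6]
tcp_rot: [-3.138, -0.001, 1.168]
contact_force: [-0.0, -1.0, -2.2]
grip_width: 44.4
finger_force: 30.0
[ 561.47 -200.48  370.44] [-3.14  0.    1.16] [ 593.84 -123.88  349.97]
[296.73  25.22] [136.91 -83.47]
201 0
```

View pics/w3z.png

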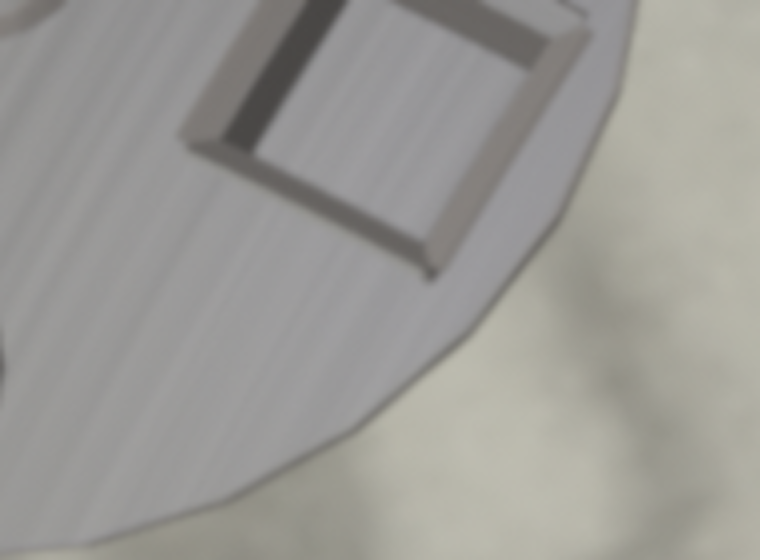

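The crop shows the seat floor with inner corners at (255,153), (420,243) and (530,70), and rim corners at (185,137), (432,275) and (590,28). The first and third floor corners are diagonal, so they give the centre.

```bash
python3 - <<'E'
from h import *
w=dict(np.load("w3.npz"))
F=np.array([onz(w,x/4+201,y/4,24,True)[:2] for x,y in ((255,153),(420,243),(530,70))])
print("floor",F,"ctr",(F[0]+F[2])/2,[np.linalg.norm(F[i]-F[i+1]) for i in (0,1)])
d=[np.degrees(np.arctan2(*(F[i+1]-F[i])[::-1])) for i in (0,1)];print("dirs",d)
F=np.array([onz(w,x/4+201,y/4,61,True)[:2] for x,y in ((185,137),(432,275),(590,28))])
print("rim",F,"ctr",(F[0]+F[2])/2,[np.linalg.norm(F[i]-F[i+1]) for i in (0,1)],[np.degrees(np.arctan2(*(F[i+1]-F[i])[::-1])) for i in (0,1)])
c=optics.capture("top"); im=c["color"].astype(int)
m=(im.max(2)<55); m[:228]=0;m[258:]=0;m[:,262:]&=True; m[:,:262]=0; m[:,296:]=0
n,l,s,ce=cv2.connectedComponentsWithStats(m.astype(np.uint8)); k=1+np.argmax(s[1:,4]); print("bar",s[k],ce[k],onz(c,*ce[k],164))
ys,xs=np.nonzero(l==k); W=np.array([onz(c,x,y,164)[:2] for x,y in zip(xs,ys)]); e,V=np.linalg.eigh(np.cov(W.T)); print(np.degrees(np.arctan2(V[1,1],V[0,1])))
# disc: circle fit on bluish vs counter edge pixels by radial scan from (281,244)
D=(cv2.GaussianBlur(c["color"],(5,5),0).astype(int)); D=D[:,:,2]-D[:,:,0]
pts=[]
for a in np.arange(0,2*np.pi,.05):
    rr=np.arange(36,54,.5); u=281+rr*np.cos(a); v=244+rr*np.sin(a); val=cv2.remap(D.astype(np.float32),u.astype(np.float32)[None],v.astype(np.float32)[None],1)[0]
    b=np.nonzero(val<-1)[0]
    if len(b): p=onz(c,u[b[0]],v[b[0]],24)[:2]; pts.append(p)
pts=np.array(pts)
from scipy.optimize import least_squares
s=least_squares(lambda q:np.hypot(*(pts-q[:2]).T)-q[2],[553,42,147],loss="soft_l1",f_scale=2); print("disc",s.x,len(pts))
E
```

```text
floor [[584.45 -30.95]
 [608.7  -65.05]
 [646.35 -37.28]] ctr [615.4  -34.12] [np.float64(41.843507646700445), np.float64(46.77810333057148)]
dirs [np.float64(-54.58183844309962), np.float64(36.40945584442619)]
rim [[574.56 -32.25]
 [606.58 -78.53]
 [654.73 -43.08]] ctr [614.64 -37.66] [np.float64(56.2798450886195), np.float64(59.79002609807544)] [np.float64(-55.323708255481705), np.float64(36.36159012941255)]
bar [270 237  16  12  84] [277.44 242.39] [551.8   42.01 164.  ]
125.7584026053131
disc [552.36  42.6  145.3 ] 124
```

The axis is consistent at (552.2, 42.4), but the seat centre disagrees by 5–8 mm at the picture's edge, so I look from closer.

```bash
python3 shift.py '[[30, [30, 0, 0], 0], [30, [60, 0, 0], 0], [30, [60, 0, 0], 0], [30, [60, 0, 0], 0]]';python3 - <<'E'
from h import *
optics.capture("wrist")
w=optics.capture("wrist"); o=readout.get_obs(); print(o["tool_pos"],o["tcp_rot"],-w["R"].T@w["t"])
p=proj(w,(613,-43,61),True); print(p, proj(w,(552,42,164),True))
x,y=p.astype(int); x0=max(0,x-95); y0=max(0,y-70); print(x0,y0)
a=w["color"][y0:y0+140,x0:x0+190,::-1]; cv2.imwrite("pics/w4z.png",cv2.resize(a,None,fx=4,fy=4,interpolation=cv2.INTER_CUBIC))
np.savez("w4.npz",K=w["K"],R=w["R"],t=w["t"],off=[x0,y0])
E
```

```text
time: 5.48
tool_pos: [585.1, -145.9, 371.3]
tcp_rot: [-3.141, 0.001, 1.164]
contact_force: [-0.5, 0.3, -2.8]
grip_width: 44.0
finger_force: 30.0
[ 585.01 -146.1   371.51] [-3.14  0.    1.16] [617.55 -70.18 351.25]
[296.73  98.75] [124.8    4.41]
201 28
```

View pics/w4z.png

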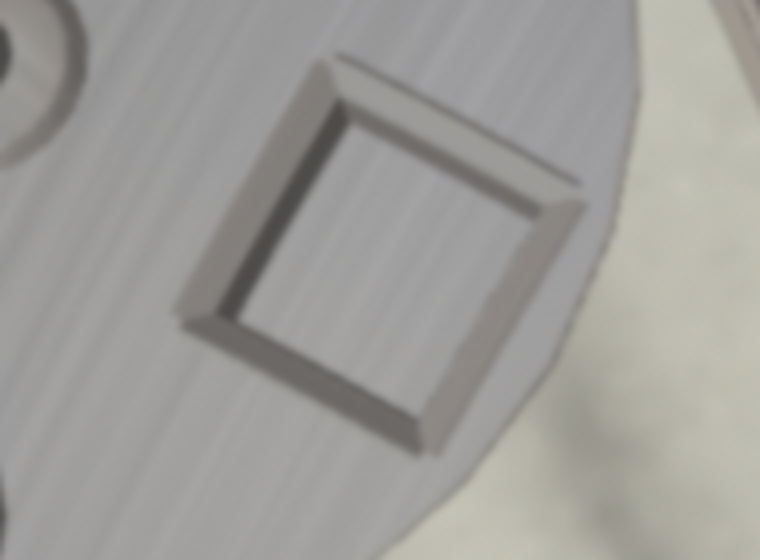

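Now the seat is whole: rim corners at (322,60), (585,200), (435,455) and (180,318); floor corners at (355,125), (535,218), (418,418) and (238,322).

```bash
python3 - <<'E'
from h import *
w=dict(np.load("w4.npz"))
for n,z,q in (("rim",61,((322,60),(585,200),(435,455),(180,318))),("floor",24,((355,125),(535,218),(418,418),(238,322)))):
    P=np.array([onz(w,x/4+w["off"][0],y/4+w["off"][1],z,True)[:2] for x,y in q])
    d=np.roll(P,-1,0)-P
    print(n,P.mean(0),np.linalg.norm(d,axis=1),np.degrees(np.arctan2(d[:,1],d[:,0])))
    r=P.mean(0)-[552.2,42.4]; print(np.linalg.norm(r),np.degrees(np.arctan2(r[1],r[0])))
E
```

```text
rim [614.6  -37.65] [57.79 57.93 56.74 57.84] [ -52.8  -143.03  127.1    38.02]
101.4933362830047 -52.06470069707954
floor [614.24 -36.96] [44.13 51.01 44.87 50.44] [ -51.93 -142.99  127.33   36.16]
100.73640309266146 -51.983442552286796
```

```bash
python3 shift.py '[[30, [10, -20, 0], 0.15], [30, [20, -40, 0], 0.3], [30, [30, -60, 0], 0.45], [30, [30, -60, 0], 0.6], [30, [30, -60, 0], 0.75]]'; python3 shift.py '[[30, [0, 0, 0], 0.17], [30, [0, 0, 0], 0.34], [30, [0, 0, 0], 0.51], [30, [0, 0, 0], 0.68], [30, [0, 0, 0], 0.85]]'; python3 shift.py '[[30, [0, 0, 0], 0.17], [30, [0, 0, 0], 0.34], [30, [0, 0, 0], 0.495], [30, [0, 0, 0], 0.495], [30, [0, 0, 0], 0.495]]'; python3 - <<'E'
from h import *
optics.capture("wrist")
w=optics.capture("wrist"); o=readout.get_obs(); print(o["tool_pos"],o["tcp_rot"],o["joint_positions"])
p=proj(w,(614,-40,61),True); print(p,proj(w,(552,42,164),True)); tc=o["tool_pos"]+[12,-16,-221+78]; print("tin front",proj(w,tc,True))
x,y=p.astype(int); x0=max(0,min(x-95,450)); y0=max(0,y-80); print(x0,y0)
x0=min(x0,260)
a=w["color"][y0:y0+170,x0:x0+260,::-1]; print("crop",x0,y0,a.shape); cv2.imwrite("pics/w5z.png",cv2.resize(a,None,fx=3,fy=3,interpolation=cv2.INTER_CUBIC))
np.savez("w5.npz",K=w["K"],R=w["R"],t=w["t"],off=[x0,y0])
E
```

```text
time: 6.2
tool_pos: [541.7, -94.3, 372.0]
tcp_rot: [3.141, -0.0, 0.409]
contact_force: [-0.0, 0.6, -2.4]
grip_width: 43.8
finger_force: 30.0
time: 6.82
tool_pos: [541.8, -94.6, 371.8]
tcp_rot: [3.141, -0.0, -0.442]
contact_force: [0.4, -0.5, -2.9]
grip_width: 43.8
finger_force: 30.0
time: 7.45
tool_pos: [542.0, -94.1, 371.8]
tcp_rot: [3.142, -0.0, -0.928]
contact_force: [-0.2, -0.5, -2.0]
grip_width: 43.9
finger_force: 30.0
[542.   -93.85 371.75] [ 3.14 -0.   -0.93] [-0.31  0.42  1.51 -0.    1.22  2.19]
[208.46 231.19] [189.93 411.04]
tin front [315.16 303.55]
113 151
crop 113 151 (170, 260, 3)
```

View pics/w5z.png

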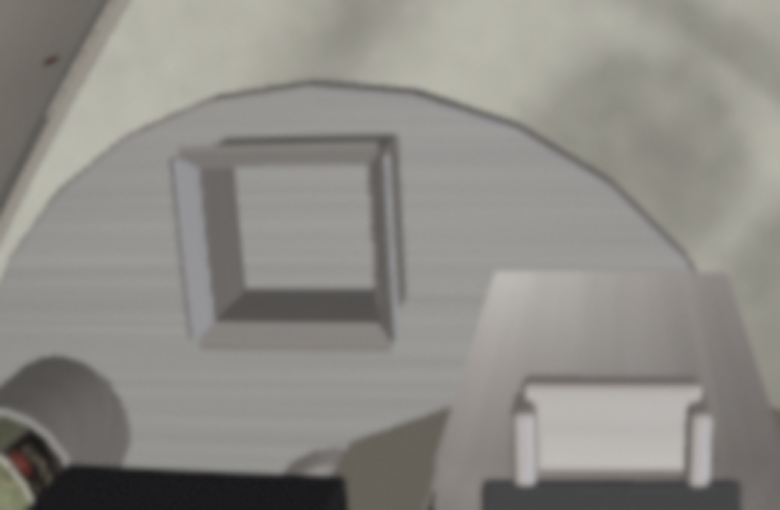

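Rim corners are near (172,157), (382,147), (395,345) and (195,346); the inner-left floor corner is (245,288); the tin's front bottom corners are (495,272) and (725,272).

```bash
python3 - <<'E'
from h import *
w=dict(np.load("w5.npz")); a=-0.928; u=np.array([np.cos(a),np.sin(a)]); t=np.array([-u[1],u[0]]); T=np.array([541.9,-94.1])
g=lambda x,y,z:onz(w,x/3+w["off"][0],y/3+w["off"][1],z,True)[:2]
loc=lambda p:np.array([(p-T)@u,(p-T)@-t])  # tool x, tool y
P=np.array([g(x,y,61) for x,y in ((172,157),(382,147),(395,345),(195,346))]); d=np.roll(P,-1,0)-P
print("rim",P.mean(0),loc(P.mean(0)),np.linalg.norm(d,axis=1),np.degrees(np.arctan2(d[:,1],d[:,0])))
f=g(245,288,24); print("floor corner",f,loc(f),"-> centre loc",loc(f)+[22.4,25.3])
for x in (495,725): print("tin front bottom",loc(g(x,272,150)))
print("disc edge",[ (q:=g(x,y,24), np.hypot(*(q-[552.2,42.4]))) for x,y in ((315,80),(520,127),(690,265),(60,190))])
print("w4 seat",loc(np.array([614.5,-37.3])),"top seat",loc(np.array([613,-42.6])))
E
```

```text
rim [613.29 -36.7 ] [ -3.15 -91.55] [61.31 56.94 61.03 56.58] [-141.81  127.21   37.86  -52.51]
floor corner [619.88  -2.74] [ -26.39 -117.18] -> centre loc [ -3.99 -91.88]
tin front bottom [ 18.91 -21.74]
tin front bottom [18.92 22.04]
disc edge [(array([636.95, -72.64]), np.float64(142.88942311810948)), (array([577.91, -97.57]), np.float64(142.30735223010998)), (array([510.86, -93.94]), np.float64(142.47188092043325)), (array([690.72,   8.24]), np.float64(142.6663827688924))]
w4 seat [ -1.94 -92.16] top seat [  1.4  -87.78]
```

Two wrist views agree on the seat, and the tin is centred in the hand: the seat is at tool (−2, −92). I move over it and descend to above the rim.

```bash
python3 shift.py '[[30, [-1, -30, 0], 0], [30, [-2, -60, 0], -0.01], [30, [-2, -92, 0], -0.01], [30, [-2, -92, 0], -0.01], [30, [-2, -92, 30], -0.01]]'; python3 shift.py '[[30, [0, 0, 20], 0], [30, [0, 0, 40], 0], [30, [0, 0, 50], 0], [30, [0, 0, 55], 0], [30, [0, 0, 55], 0]]'
```

```text
time: 8.18
tool_pos: [615.0, -37.1, 343.4]
tcp_rot: [-3.139, -0.004, -0.919]
contact_force: [0.8, 0.3, -3.5]
grip_width: 43.5
finger_force: 30.0
time: 8.8
tool_pos: [614.6, -37.2, 287.0]
tcp_rot: [-3.141, -0.0, -0.92]
contact_force: [-0.2, 1.0, -2.4]
grip_width: 44.0
finger_force: 30.0
```

```bash
python3 - <<'E'
from h import *
o=readout.get_obs(); w=optics.capture("wrist"); print(o["tool_pos"],o["tcp_rot"])
a=w["color"][130:330,190:440,::-1]; cv2.imwrite("pics/w6z.png",cv2.resize(a,None,fx=3,fy=3))
# expected pixel columns/rows for seat outer rim (from wrist estimate) and tin front bottom
for X in ((614,-37.3),): print(o["tool_pos"][:2]-X)
E
```

```text
[614.64 -37.17 287.  ] [-3.14 -0.   -0.92]
[0.64 0.13]
```

```bash
python3 shift.py '[[30, [0, 0, 7], 0], [30, [0, 0, 14], 0], [30, [0, 0, 20], 0], [30, [0, 0, 25], 0], [30, [0, 0, 25], 0]]'; python3 shift.py '[[30, [0, 0, 4], 0], [30, [0, 0, 8], 0], [30, [0, 0, 12], 0], [30, [0, 0, 12], 0]]'
```

```text
time: 9.48
tool_pos: [614.5, -37.0, 261.1]
tcp_rot: [3.141, 0.001, -0.92]
contact_force: [-0.2, -0.3, -3.4]
grip_width: 43.9
finger_force: 30.0
time: 9.98
tool_pos: [614.5, -37.0, 249.2]
tcp_rot: [3.141, 0.001, -0.92]
contact_force: [0.3, -0.4, -2.1]
grip_width: 43.8
finger_force: 30.0
```

```bash
python3 shift.py '[[30, [0, 0, 1], 0], [30, [0, 0, 2], 0], [30, [0, 0, 3], 0], [30, [0, 0, 3], 0]]'; python3 shift.py '[[30, [0, 0, 1], 0], [30, [0, 0, 1], 0]]'
```

```text
time: 10.48
tool_pos: [614.6, -37.0, 246.6]
tcp_rot: [3.141, -0.0, -0.92]
contact_force: [-0.0, 0.4, -2.8]
grip_width: 43.9
finger_force: 30.0
time: 10.72
tool_pos: [614.7, -37.0, 245.8]
tcp_rot: [-3.141, -0.0, -0.92]
contact_force: [-0.3, 0.2, -1.5]
grip_width: 44.1
finger_force: 30.0
```

```bash
python3 shift.py '[[30, [0, 0, 0.7], 0], [30, [0, 0, 1.2], 0], [30, [0, 0, 1.2], 0]]'; python3 shift.py '[[30, [0, 0, 0.7], 0], [30, [0, 0, 1.2], 0], [30, [0, 0, 1.2], 0]]'
```

```text
time: 11.1
tool_pos: [614.8, -36.8, 245.7]
tcp_rot: [-3.14, -0.001, -0.92]
contact_force: [-1.3, 0.8, 6.2]
grip_width: 43.9
finger_force: 30.0
time: 11.48
tool_pos: [615.1, -36.7, 245.7]
tcp_rot: [-3.139, -0.002, -0.92]
contact_force: [-2.8, 1.8, 13.4]
grip_width: 43.8
finger_force: 30.0
```

The tin is on the seat floor (bottom ≈ 24 mm, contact felt). I release it and rise.

```bash
python3 shift.py '[[50, [0, 0, -1.5], 0], [56, [0, 0, -1.5], 0], [62, [0, 0, -1.5], 0], [62, [0, 0, -1.5], 0], [62, [0, 0, -1.5], 0]]'; python3 shift.py '[[62, [0, 0, -20], 0], [62, [0, 0, -50], 0], [62, [0, 0, -90], 0], [62, [0, 0, -130], 0], [62, [0, 0, -150], 0]]'; python3 - <<'E'
from h import *
optics.capture("wrist")
w=optics.capture("wrist"); o=readout.get_obs(); print(o["tool_pos"],o["tcp_rot"],o["joint_positions"])
np.savez("w7.npz",K=w["K"],R=w["R"],t=w["t"]); cv2.imwrite("pics/w7.png",w["color"][:,:,::-1])
print(proj(w,(552.2,42.4,164),True),proj(w,(614,-37,124),True))
E
```

```text
time: 12.1
tool_pos: [614.6, -37.0, 244.6]
tcp_rot: [3.141, 0.0, -0.92]
contact_force: [-0.3, 0.6, -0.1]
grip_width: 61.6
finger_force: 0.0
time: 12.72
tool_pos: [614.7, -37.0, 397.4]
tcp_rot: [-3.139, -0.003, -0.92]
contact_force: [0.1, -0.4, -1.1]
grip_width: 62.2
finger_force: 0.0
[614.9  -37.01 397.53] [-3.14 -0.   -0.92] [-0.18  0.52  1.27 -0.    1.35  2.31]
[319.72 392.05] [318.67 246.82]
```

```bash
python3 shift.py '[[62, [-30, 0, 0], -0.17], [62, [-60, 0, 0], -0.34], [62, [-90, 0, 0], -0.51], [62, [-104, 0, 0], -0.68], [62, [-104, 0, 0], -0.85]]'; for i in 1 2; do :; done; python3 shift.py '[[62, [0, 0, 0], -0.17], [62, [0, 0, 0], -0.34], [62, [0, 0, 0], -0.51], [62, [0, 0, 0], -0.68], [62, [0, 0, 0], -0.85]]'; python3 shift.py '[[62, [0, 0, 0], -0.17], [62, [0, 0, 0], -0.34], [62, [0, 0, 0], -0.51], [62, [0, 0, 0], -0.68], [62, [0, 0, 0], -0.85]]'; python3 shift.py '[[62, [0, 0, 0], -0.17], [62, [0, 0, 0], -0.34], [62, [0, 0, 0], -0.51], [62, [0, 0, 0], -0.59], [62, [0, 0, 0], -0.59]]'; cat > bar.py <<'E'
from h import *
optics.capture("wrist")
w=optics.capture("wrist"); o=readout.get_obs(); print(o["tool_pos"],o["tcp_rot"],o["joint_positions"])
cv2.imwrite("pics/bar.png",w["color"][:,:,::-1])
p=proj(w,(551.5,44.5,164),True); print("exp",p)
m=(w["color"].max(2)<60).astype(np.uint8); x,y=p.astype(int); m[:y-80]=0; m[y+80:]=0; m[:,:x-60]=0; m[:,x+60:]=0
n,l,s,c=cv2.connectedComponentsWithStats(m)
for k in range(1,n):
    if s[k,4]>80:
        q,sz,a=cv2.minAreaRect(np.argwhere(l==k)[:,::-1].astype(np.float32)); B=cv2.boxPoints((q,sz,a))
        W=np.array([onz(w,*b,164,True)[:2] for b in B]); e=np.diff(W,axis=0,append=W[:1]); L=e[np.argmax(np.hypot(*e.T))]
        print(s[k],"px",q,sz,"world",W.mean(0),np.hypot(*e.T),"dir",np.degrees(np.arctan2(L[1],L[0])),np.arctan2(L[1],L[0]))
E
python3 bar.py
```

```text
time: 13.45
tool_pos: [550.8, 46.7, 393.5]
tcp_rot: [-3.142, 0.002, -0.063]
contact_force: [-0.4, 0.0, -0.1]
grip_width: 62.0
finger_force: 0.0
time: 14.08
tool_pos: [551.4, 45.8, 393.2]
tcp_rot: [-3.14, 0.002, 0.785]
contact_force: [-0.1, -0.2, -1.0]
grip_width: 61.8
finger_force: 0.0
time: 14.7
tool_pos: [551.5, 45.8, 393.2]
tcp_rot: [-3.139, -0.0, 1.635]
contact_force: [0.8, 0.1, -0.4]
grip_width: 62.0
finger_force: 0.0
time: 15.32
tool_pos: [551.5, 45.8, 393.5]
tcp_rot: [-3.14, -0.001, 2.219]
contact_force: [-0.0, -0.2, -0.9]
grip_width: 61.8
finger_force: 0.0
[551.55  45.75 393.98] [-3.14 -0.    2.22] [-0.06  0.4   1.46 -0.    1.28 -0.7 ]
exp [315.52 270.07]
[ 305  209   26   96 2177] px (317.5, 256.5) (95.0, 25.0) world [548.02  51.09] [14.43 60.98 15.77 60.97] dir -52.19838687450842 -0.9110337151899641
[255 344 120   3 300] px (314.5, 345.0) (2.0, 119.0) world [583.99   0.3 ] [80.04  1.64 80.29  1.64] dir -142.8376915862918 -2.4929880141289944
```

```bash
cat > disc.py <<'E'
from h import *
from scipy.optimize import least_squares
import sys
def fit(img,w):
    D=cv2.GaussianBlur(img,(5,5),0).astype(np.float32); D=D[:,:,0]-D[:,:,2]
    pts=[]
    for a in np.arange(0,2*np.pi,.03):
        rr=np.arange(118,175,.5); U=np.array([proj(w,(551+r*np.cos(a),45+r*np.sin(a),24),True) for r in rr]).astype(np.float32)
        if U.min()<3 or U[:,0].max()>636 or U[:,1].max()>285: continue
        v=cv2.remap(D,U[:,0][None],U[:,1][None],1)[0]; 
        if v[:20].mean()<v[-20:].mean()+2: continue
        th=(np.median(v[:20])+np.median(v[-20:]))/2
        i=np.argmin(np.abs([v[:k].sum()-th*k for k in range(len(v))])*0-np.array([(v[:k]-th).sum()-(v[k:]-th).sum() for k in range(len(v))]))
        pts.append((a,)+tuple((551+rr[i]*np.cos(a),45+rr[i]*np.sin(a))))
    pts=np.array(pts); 
    s=least_squares(lambda q:np.hypot(pts[:,1]-q[0],pts[:,2]-q[1])-q[2],[551,45,146],loss="soft_l1",f_scale=1.5)
    s2=least_squares(lambda q:np.hypot(pts[:,1]-q[0],pts[:,2]-q[1])-146.2,[551,45],loss="soft_l1",f_scale=1.5)
    print(len(pts),np.degrees(pts[0,0]),np.degrees(pts[-1,0]),"free",s.x,"fixedR",s2.x,"med res",np.median(np.abs(s.fun)))
if __name__=="__main__":
    fit(cv2.imread("pics/w7.png"),dict(np.load("w7.npz")))
    w=optics.capture("wrist"); fit(np.ascontiguousarray(w["color"][:,:,::-1]),w)
E
python3 disc.py
```

```text
88 0.0 359.24453754702614 free [552.31  44.7  144.56] fixedR [551.08  46.33] med res 0.3939210025572635
107 27.501974166279513 242.3611473403382 free [550.22  47.29 145.39] fixedR [550.84  46.5 ] med res 0.33868206685463065
```

Both opposite wrist views put the axis at (551.0, 46.4), which agrees with the seat plus 105 mm. I descend onto the bar and grip.

```bash
python3 shift.py '[[62, [1, 0, 25], 0], [62, [1, 0, 50], 0], [62, [1, 0, 75], 0], [62, [1, 0, 84], 0], [62, [1, 0, 84], -0.01]]'; python3 shift.py '[[40, [0, 0, 0], 0], [25, [0, 0, 0], 0], [5, [0, 0, 0], 0], [5, [0, 0, 0], 0], [5, [0, 0, 0], 0]]'; python3 shift.py '[[5, [0, 0, 0], 0], [5, [0, 0, 0], 0], [5, [0, 0, 0], 0]]'
python3 - <<'E'
from h import *
# tongue direction from top and scene views using tongue mask
c=optics.capture("top"); im=cv2.GaussianBlur(c["color"],(3,3),0).astype(int)
D=im[:,:,2]-im[:,:,0]
A=np.array([551,46.4]); ax=proj(c,(551,46.4,8)); d=proj(c,(380,72,8))-ax
pts=[]
for r in np.arange(156,188,2.):
    th=np.radians(np.arange(155,186,.25)); U=np.array([proj(c,(551+r*np.cos(t),46.4+r*np.sin(t),8)) for t in th]).astype(np.float32)
    v=cv2.remap(D.astype(np.float32),U[:,0][None],U[:,1][None],1)[0]
    b=v>np.percentile(v,[10,90]).mean(); i=np.nonzero(b)[0]; print(r,np.degrees(th[i[0]]),np.degrees(th[i[-1]]),b.sum()*.25*np.pi/180*r, np.degrees(th[b]).mean())
E
```

```text
time: 16.1
tool_pos: [551.1, 46.5, 310.6]
tcp_rot: [-3.141, -0.0, 2.23]
contact_force: [-0.4, 0.9, -0.1]
grip_width: 61.7
finger_force: 0.0
time: 16.73
tool_pos: [551.2, 46.7, 311.0]
tcp_rot: [3.141, 0.0, 2.23]
contact_force: [0.7, 0.9, 0.5]
grip_width: 19.4
finger_force: 30.0
time: 17.1
tool_pos: [551.2, 46.7, 310.9]
tcp_rot: [3.141, 0.0, 2.23]
contact_force: [2.2, 1.8, -0.3]
grip_width: 19.3
finger_force: 30.0
156.0 155.0 185.75 64.66444878638991 167.31842105263158
158.0 155.0 185.75 67.5616953447005 167.52295918367346
160.0 155.0 185.75 68.41690667817771 167.52295918367346
162.0 155.0 185.75 66.44468462342412 167.02393617021278
164.0 155.0 185.75 66.54940437854378 166.91666666666666
166.0 155.0 185.75 66.6366708411435 166.72282608695653
168.0 155.0 185.75 67.43952229706089 166.80978260869566
170.0 155.0 185.75 68.98413868507586 166.91666666666666
172.0 155.0 185.75 69.79571678725323 166.91666666666666
174.0 155.0 185.75 71.36651311404813 167.1037234042553
176.0 155.0 185.75 72.95476273336298 167.2842105263158
178.0 155.0 185.75 74.56046564519775 167.38541666666666
180.0 155.0 185.75 74.61282552275759 167.2078947368421
182.0 155.0 185.75 75.4418569174549 167.2078947368421
184.0 155.0 185.75 77.07373976806959 167.38541666666666
186.0 155.0 185.75 78.72307591120423 167.55670103092783
```

Gripped. Now I find the tongue direction from the current wrist view and the first top picture, by brightness.

```bash
cat > tongue.py <<'E'
from h import *
def tongue(img,c,A,fish,rs,lo=150,hi=192,col=None):
    G=cv2.GaussianBlur(img,(3,3),0).astype(np.float32); G=G[:,:,0]*2+0*G[:,:,1]-0*G[:,:,2] if col else G.mean(2)
    L=[];H=[]
    for r in rs:
        th=np.radians(np.arange(lo,hi,.2)); U=np.array([proj(c,(A[0]+r*np.cos(t),A[1]+r*np.sin(t),8),fish) for t in th]).astype(np.float32)
        v=cv2.remap(G,U[:,0][None],U[:,1][None],1)[0]; g=np.gradient(cv2.GaussianBlur(v[None],(11,1),0)[0])
        h=len(g)//2; i=np.argmin(g[8:h])+8; j=np.argmax(g[h:-8])+h
        a,b=th[i],th[j]; L.append([A[0]+r*np.cos(a),A[1]+r*np.sin(a)]); H.append([A[0]+r*np.cos(b),A[1]+r*np.sin(b)])
    L=np.array(L);H=np.array(H); M=(L+H)/2; d=M-A
    print("width",np.hypot(*(L-H).T).round(1),"dir",np.degrees(np.arctan2(d[:,1],d[:,0])).round(1))
    for e in (L,H):
        vx,vy=cv2.fitLine(e.astype(np.float32),cv2.DIST_HUBER,0,.01,.01)[:2,0]; print(" edge dir",np.degrees(np.arctan2(vy,vx))%180)
E
python3 - <<'E'
from tongue import *
c=optics.capture("top"); tongue(cv2.imread("pics/top0.png"),c,np.array([552.4,42.6]),False,np.arange(156,180,2.5))
w=optics.capture("wrist"); cv2.imwrite("pics/w8.png",w["color"][:,:,::-1]); np.savez("w8.npz",K=w["K"],R=w["R"],t=w["t"])
print(proj(w,(551-160,75,8),True))
tongue(cv2.imread("pics/w8.png"),w,np.array([551,46.4]),True,np.arange(154,180,2.5))
s=optics.capture("scene"); print(proj(s,(382,75,8))); tongue(cv2.imread("pics/scene0.png"),s,np.array([551,46.4]),False,np.arange(154,180,2.5))
E
```

```text
width [78.1 28.2  7.9  8.   7.5  8.2  7.8  8.5  8.   8.7] dir [175.7 166.3 170.2 170.2 170.3 170.4 170.5 170.6 170.7 170.8]
 edge dir 41.61829
 edge dir 105.11393
[175.48  86.49]
width [64.  60.3 56.3 51.6 47.3 45.2 37.1 29.3 30.3  4.3  4.4] dir [178.  177.9 177.6 177.8 177.9 177.8 176.3 170.7 170.8 170.7 170.7]
 edge dir 12.591482
 edge dir 109.92845
[315.18 338.87]
width [27.4 27.3 28.3  5.6  6.3  6.4 28.9 30.5  5.5  6.2  5. ] dir [166.9 166.8 166.9 171.  170.9 170.7 171.1 171.1 171.1 171.  170.8]
 edge dir 39.589485
 edge dir 171.90941
```

The cross mark on the tongue gives a front direction of about 170.7° in three views. I turn by +2.39 rad about the tool z.

```bash
python3 shift.py '[[5, [0, 0, 0], 0.03], [5, [0, 0, 0], 0.08], [5, [0, 0, 0], 0.15], [5, [0, 0, 0], 0.23], [5, [0, 0, 0], 0.32]]'; python3 shift.py '[[5, [0, 0, 0], 0.1], [5, [0, 0, 0], 0.2], [5, [0, 0, 0], 0.3], [5, [0, 0, 0], 0.4], [5, [0, 0, 0], 0.5]]'
```

```text
time: 17.92
tool_pos: [551.1, 46.7, 310.9]
tcp_rot: [3.141, 0.0, 1.906]
contact_force: [2.2, 3.6, 1.5]
grip_width: 19.2
finger_force: 30.0
time: 18.55
tool_pos: [551.0, 46.6, 310.9]
tcp_rot: [3.141, 0.0, 1.406]
contact_force: [1.9, 2.3, 0.9]
grip_width: 19.6
finger_force: 30.0
```

```bash
python3 shift.py '[[5, [0, 0, 0], 0.1], [5, [0, 0, 0], 0.2], [5, [0, 0, 0], 0.3], [5, [0, 0, 0], 0.4], [5, [0, 0, 0], 0.5]]'; python3 shift.py '[[5, [0, 0, 0], 0.1], [5, [0, 0, 0], 0.2], [5, [0, 0, 0], 0.3], [5, [0, 0, 0], 0.4], [5, [0, 0, 0], 0.5]]'; python3 shift.py '[[5, [0, 0, 0], 0.1], [5, [0, 0, 0], 0.2], [5, [0, 0, 0], 0.3], [5, [0, 0, 0], 0.38], [5, [0, 0, 0], 0.46]]'; python3 shift.py '[[5, [0, 0, 0], 0.05], [5, [0, 0, 0], 0.09], [5, [0, 0, 0], 0.11], [5, [0, 0, 0], 0.11], [5, [0, 0, 0], 0.11]]'; python3 - <<'E'
from h import *
optics.capture("scene")
a=[]
for n in ("scene","top","wrist"):
    c=optics.capture(n); cv2.imwrite(f"pics/{n}9.png",c["color"][:,:,::-1]); np.savez(f"{n}9.npz",K=c["K"],R=c["R"],t=c["t"])
    p=proj(c,(447,63,60),n=="wrist").astype(int); print(n,p); 
    if n=="wrist": a.append(cv2.resize(c["color"][:,:,::-1],(400,300))); continue
    x0,y0=p-[50,38]; x0=max(x0,0); print(n,"crop",x0,y0); a.append(cv2.resize(c["color"][y0:y0+75,x0:x0+100,::-1],(400,300),interpolation=cv2.INTER_CUBIC))
s=cv2.imread("pics/scene9.png"); a.append(cv2.resize(s[180:390,180:460],(400,300)))
cv2.imwrite("pics/fin.png",np.vstack([np.hstack(a[:2]),np.hstack(a[2:])]))
E
```

```text
time: 19.18
tool_pos: [550.9, 46.7, 310.9]
tcp_rot: [-3.141, 0.0, 0.906]
contact_force: [0.9, 2.6, 2.2]
grip_width: 19.6
finger_force: 30.0
time: 19.8
tool_pos: [550.8, 46.8, 310.9]
tcp_rot: [-3.141, 0.0, 0.406]
contact_force: [0.5, 3.0, 3.2]
grip_width: 19.4
finger_force: 30.0
time: 20.42
tool_pos: [550.8, 46.9, 310.9]
tcp_rot: [-3.141, 0.001, -0.054]
contact_force: [0.4, 4.6, 3.2]
grip_width: 19.6
finger_force: 30.0
time: 21.05
tool_pos: [550.8, 46.9, 310.9]
tcp_rot: [-3.141, 0.001, -0.16]
contact_force: [0.3, 5.5, 3.1]
grip_width: 19.5
finger_force: 30.0
scene [299 302]
scene crop 249 264
top [273 276]
top crop 223 238
wrist [317 381]
```

View pics/fin.png

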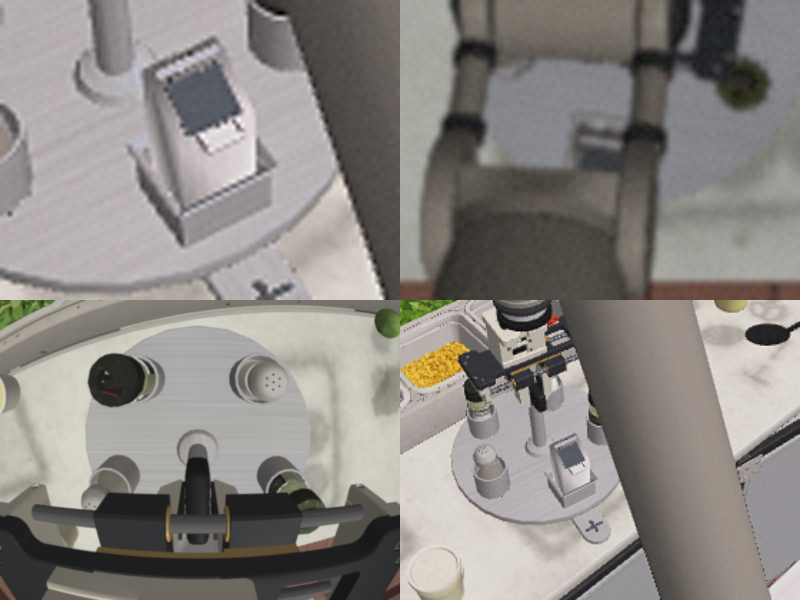

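Final check picture: the tin stands down in the seat with its spout outward, and all four jars are in their cups. In the wrist view, however, the bar looks slightly skewed in the grip ((190,450) to (207,545)). I measure the seat direction itself.

```bash
python3 - <<'E'
from h import *
s=dict(np.load("scene9.npz"))
g=lambda x,y,z:onz(s,249+x/4,264+y/4,z)[:2]
A=np.array([551,46.4])
L,F,R=g(138,162,61),g(182,208,61),g(272,178,61)
for n,a,b in (("tang",F,R),("radial",L,F)): d=b-a; print(n,np.hypot(*d),np.degrees(np.arctan2(d[1],d[0])))
c=(L+R)/2; print("seat centre",c,np.hypot(*(c-A)),np.degrees(np.arctan2(*(c-A)[::-1])))
b=[g(185,243,24),g(270,205,24)]; d=b[1]-b[0]; print("bottom edge",np.hypot(*d),np.degrees(np.arctan2(d[1],d[0])))
x=g(270,291,8); print("cross",x,np.degrees(np.arctan2(*(x-A)[::-1])))
# post base/axis as seen in scene: disc fit unavailable; axis pixel of knob post base
print("axis px in crop",(proj(s,(551,46.4,24))-[249,264])*4)
# bar in wrist
w=dict(np.load("wrist9.npz")); im=cv2.imread("pics/wrist9.png"); 
p=[onz(w,190*1.6,450*1.6-480,164,True),onz(w,207*1.6,545*1.6-480,164,True)]; 
# far jars/cups: disc-bar
for n,(x,y) in dict(capL=(118,380),cupR=(258,380),post=(198,447)).items(): print(n,onz(w,x*1.6,(y-300)*1.6,129 if n=="capL" else 69,True))
E
```

```text
tang 51.08788625157155 -108.61921602332814
radial 39.49789351892299 178.66698639338122
seat centre [437.78  68.57] 115.36570006563566 168.9207797344069
bottom edge 52.258115205219 -102.2883713479695
cross [384.23  69.4 ] 172.14773549170323
axis px in crop [116.73  72.81]
capL [643.27  89.41 129.  ]
cupR [624.55 -23.6   69.  ]
post [567.22  43.94  69.  ]
```

```bash
python3 - <<'E'
from h import *
w=dict(np.load("wrist9.npz")); im=cv2.imread("pics/wrist9.png"); g=im.max(2)
A=np.array([551,46.4])
for y in range(225,400,8):
    r=g[y,270:365]; i=np.nonzero(r<70)[0]+270
    print(y,[ (k[0],k[-1]) for k in np.split(i,np.nonzero(np.diff(i)>1)[0]+1) if len(k)>2])
gg=cv2.GaussianBlur(cv2.cvtColor(im,cv2.COLOR_BGR2GRAY),(3,3),0)
for n,(x0,x1,y0,y1) in dict(L=(130,270,70,180),R=(360,480,70,180)).items():
    h=cv2.HoughCircles(gg[y0:y1,x0:x1],cv2.HOUGH_GRADIENT,1,10,param1=80,param2=15,minRadius=18,maxRadius=50)
    if h is not None:
        for x,y,r in h[0][:6]: print(n,x+x0,y+y0,r)
o=readout.get_obs(); print(o["moment"],o["tcp_rot"])
E
```

```text
225 []
233 []
241 []
249 []
257 [(np.int64(301), np.int64(331))]
265 [(np.int64(299), np.int64(332))]
273 [(np.int64(298), np.int64(333))]
281 [(np.int64(297), np.int64(334))]
289 [(np.int64(296), np.int64(335))]
297 [(np.int64(290), np.int64(342))]
305 [(np.int64(289), np.int64(334)), (np.int64(338), np.int64(343))]
313 [(np.int64(288), np.int64(334)), (np.int64(338), np.int64(345)), (np.int64(361), np.int64(364))]
321 [(np.int64(287), np.int64(334)), (np.int64(337), np.int64(346)), (np.int64(361), np.int64(364))]
329 [(np.int64(286), np.int64(295)), (np.int64(297), np.int64(334)), (np.int64(338), np.int64(347)), (np.int64(361), np.int64(364))]
337 [(np.int64(284), np.int64(335)), (np.int64(337), np.int64(348))]
345 [(np.int64(273), np.int64(360))]
353 [(np.int64(273), np.int64(360))]
361 []
369 []
377 [(np.int64(286), np.int64(290)), (np.int64(299), np.int64(333)), (np.int64(342), np.int64(347))]
385 [(np.int64(302), np.int64(330)), (np.int64(356), np.int64(359))]
393 [(np.int64(270), np.int64(276)), (np.int64(355), np.int64(364))]
L 212.5 126.5 36.0
L 228.5 126.5 35.1
L 186.5 128.5 45.0
L 199.5 122.5 49.4
L 203.5 133.5 47.2
L 217.5 136.5 49.4
R 418.5 125.5 42.7
R 402.5 126.5 35.9
R 428.5 131.5 33.8
R 419.5 138.5 44.9
R 410.5 132.5 35.0
R 437.5 123.5 42.7
[0.96 0.06 0.11] [-3.14  0.   -0.16]
```

The bar and the cups are symmetric about the camera midline, so the turntable is aligned with the tool and the skew was only a highlight. One last check of the front direction, from the tongue's edges in the pre-turn wrist and top pictures.

```bash
python3 - <<'E'
from h import *
def prof(img,c,A,fish,r0,r1):
    B=cv2.GaussianBlur(img,(3,3),0).astype(np.float32)
    for nm,G in (("gray",B.mean(2)),("b-r",B[:,:,0]-B[:,:,2])):
        a=np.radians(170.7); u=np.array([np.cos(a),np.sin(a)]); t=np.array([-u[1],u[0]]); S=np.arange(-34,34.5,1.)
        for q0,q1 in ((r0,(r0+r1)/2),((r0+r1)/2,r1)):
            P=np.array([[proj(c,(*(A+r*u+s*t),8),fish) for s in S] for r in np.arange(q0,q1,1.)]).astype(np.float32)
            v=cv2.remap(G,P[:,:,0],P[:,:,1],1).mean(0); d=np.gradient(cv2.GaussianBlur(v[None],(5,1),0)[0])
            l=slice(4,26); h=slice(43,65)
            print(nm,q0,"steepest L",S[l][np.argmax(np.abs(d[l]))],"R",S[h][np.argmax(np.abs(d[h]))],v[::4].round(0).astype(int))
w=dict(np.load("w8.npz")); prof(cv2.imread("pics/w8.png"),w,np.array([551,46.4]),True,154,176)
t=dict(np.load("top9.npz")); prof(cv2.imread("pics/top0.png"),t,np.array([552.4,42.6]),False,156,176)
s=dict(np.load("scene9.npz")); prof(cv2.imread("pics/scene0.png"),s,np.array([551,46.4]),False,156,176)
E
```

```text
gray 154 steepest L -10.0 R 14.0 [164 161 163 124 165 165 121  73  42  39  40  39  40  42  39  40  38  41]
gray 165.0 steepest L -23.0 R 15.0 [166 166 168 128 165 144 136 136 104  82  86  66  70  98 104 116 139 169]
b-r 154 steepest L -22.0 R 30.0 [-12 -12 -12  -7   0   0  -1  -3  -3  -4  -3  -3  -3  -3  -3  -3  -3  -4]
b-r 165.0 steepest L -21.0 R 21.0 [-12 -12 -12  -8   0   0   1   1   1   2   0  -1  -1  -1  -6  -8 -10 -12]
gray 156 steepest L -18.0 R 26.0 [136 132 128 123 128 133 133 127 120 123 132 134 135 133 131 134 137 139]
gray 166.0 steepest L -9.0 R 23.0 [137 135 132 129 129 127 122 111  96  99 115 123 127 133 140 147 151 152]
b-r 156 steepest L -20.0 R 19.0 [-5 -5 -5 -2  2  5  5  5  6  6  5  6  5  2 -2 -5 -6 -6]
b-r 166.0 steepest L -19.0 R 22.0 [-6 -5 -5 -2  3  5  5  4  4  5  6  6  5  3 -2 -6 -7 -7]
gray 156 steepest L -24.0 R 20.0 [169 169 166 128 162 171 169 170 136 120 165 172 171 173 162 164 164 169]
gray 166.0 steepest L -19.0 R 16.0 [166 163 159 130 163 149 133 134 108 100 132 135 141 167 178 185 185 186]
b-r 156 steepest L -23.0 R 21.0 [-13 -13 -12  -5  -4  -4  -4  -4  -1   1  -2  -1  -1  -1  -8 -12 -14 -14]
b-r 166.0 steepest L -23.0 R 21.0 [-13 -12 -11  -6  -3  -1   0   0   1   4   2   2   2  -1 -10 -16 -15 -15]
```

All three views put the tongue's midline within about 1 mm (0.3°) of 170.7°, and the seat is at 170.8°. I hand in.

```bash
python3 shift.py '[[5, [0, 0, 0], 0], [5, [0, 0, 0], 0], [5, [0, 0, 0], 0]]'; python3 -c "
from plant import bot, optics, readout
print(bot.close_job())"
```

```text
time: 21.62
tool_pos: [550.9, 46.9, 310.9]
tcp_rot: [-3.141, 0.001, -0.16]
contact_force: [-0.6, 5.1, 3.5]
grip_width: 19.7
finger_force: 30.0
the job is handed in; nothing more can be done
None
```

The tin stands fully down in the free seat with its spout outward, and the carousel is turned so the tin faces front over the tongue (within about 0.3° by my measurements); the job was handed in at about 21.6 s with the gripper still holding the bar, and no verdict was returned.

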